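# Hang the condiment pots in the serving stand

## Task

The four filled, lidded condiment pots stand in the wooden carrier in any order; move the whole row over to the serving stand in the order its holes call for, hanging each pot in the hole cut for its size, so that its rim lies flat on the plate. Keep the pots upright and leave the cup and the timer alone.

Things in the scene. Friction and masses are not known exactly. Their poses are not given: they have to be found in the camera images.
- pot_small: small of four steel pots, lid fixed, in a cell (92 mm apart) of the wooden crate (104x372x30 mm, 5 mm floor). Origin: underside centre, z up. Tapered bowl 45 mm deep, diameter 24 mm at bottom, 35 mm under the rim; rim flange 47 mm across, its underside at z=45; lid to z=55; upright black knob on top, 22 mm across, straight from z=64 to 85, top 88.5: grip it from above. 0.07-0.31 kg
- pot_medium: medium of four steel pots, lid fixed, in a cell (92 mm apart) of the wooden crate (104x372x30 mm, 5 mm floor). Origin: underside centre, z up. Tapered bowl 45 mm deep, diameter 36 mm at bottom, 47 mm under the rim; rim flange 59 mm across, its underside at z=45; lid to z=55; upright black knob on top, 22 mm across, straight from z=64 to 85, top 88.5: grip it from above. 0.07-0.31 kg
- pot_large: large of four steel pots, lid fixed, in a cell (92 mm apart) of the wooden crate (104x372x30 mm, 5 mm floor). Origin: underside centre, z up. Tapered bowl 45 mm deep, diameter 48 mm at bottom, 59 mm under the rim; rim flange 71 mm across, its underside at z=45; lid to z=55; upright black knob on top, 22 mm across, straight from z=64 to 85, top 88.5: grip it from above. 0.07-0.31 kg
- pot_largest: largest of four steel pots, lid fixed, in a cell (92 mm apart) of the wooden crate (104x372x30 mm, 5 mm floor). Origin: underside centre, z up. Tapered bowl 45 mm deep, diameter 60 mm at bottom, 71 mm under the rim; rim flange 83 mm across, its underside at z=45; lid to z=55; upright black knob on top, 22 mm across, straight from z=64 to 85, top 88.5: grip it from above. 0.07-0.31 kg
- plate_small: fixed aluminium plate 88x88x4 mm with a round 38 mm through-hole for the small pot; one of four, in any order, 90 mm apart in the serving stand (steel frame, wooden ends, 104x390 mm, 64 mm high). Origin: hole centre at the plate's underside, 58 mm above the worktop, z up. A hung pot's flange lies on the upper face, its underside 41 mm below this origin; 1.5 mm play all round
- plate_medium: fixed aluminium plate 88x88x4 mm with a round 50 mm through-hole for the medium pot; one of four, in any order, 90 mm apart in the serving stand (steel frame, wooden ends, 104x390 mm, 64 mm high). Origin: hole centre at the plate's underside, 58 mm above the worktop, z up. A hung pot's flange lies on the upper face, its underside 41 mm below this origin; 1.5 mm play all round
- plate_large: fixed aluminium plate 88x88x4 mm with a round 62 mm through-hole for the large pot; one of four, in any order, 90 mm apart in the serving stand (steel frame, wooden ends, 104x390 mm, 64 mm high). Origin: hole centre at the plate's underside, 58 mm above the worktop, z up. A hung pot's flange lies on the upper face, its underside 41 mm below this origin; 1.5 mm play all round
- plate_largest: fixed aluminium plate 88x88x4 mm with a round 74 mm through-hole for the largest pot; one of four, in any order, 90 mm apart in the serving stand (steel frame, wooden ends, 104x390 mm, 64 mm high). Origin: hole centre at the plate's underside, 58 mm above the worktop, z up. A hung pot's flange lies on the upper face, its underside 41 mm below this origin; 1.5 mm play all round
- cup: green espresso cup with one handle, 65 x 94 x 52 mm, standing empty behind the work near the wall; origin under its middle. A bystander: leave it where it is.
- timer: round kitchen timer, white with a red top, 62 mm across, 55 mm high, at the front edge of the worktop; origin under its middle. A bystander: leave it where it is.
There are look-alikes about, which are no part of the job. Leave any purple look-alike of the pot_large alone. Leave any yellow look-alike of the pot_largest alone.

How it is judged:
By the outcome, as a careful person would: the job done as asked, in the order asked, and still so for the second after the job is handed in, with the robot touching nothing.
It also fails if it takes over 96 s, if anything falls off the work surface, if the arm or the gripper's body presses on something with over 40 N, if the wrist force passes 120 N, or if a joint passes its speed limit or range.

## Robot

A 7-joint arm with a two-finger parallel gripper is mounted at the origin on a cart in front of the work surface, level with it; the furniture and walls round the work are solid. World frame = base frame: x ahead of the robot, y to its left, z up, the work surface at z = 0. Lengths are in m, angles in rad, forces in N, time in s.
With the tool pointing down it reaches from about 0.35 to 0.9 m from the base axis. Payload 19.9 kg.
Tool frame: the origin (TCP) lies between the finger pads; the fingertips stand 19 mm ahead of it and the grasp point (between the pads) is the TCP; z points along the fingers, y is the line along which they close (so a half turn about z gives the same grasp; the last joint's range is limited). The gripper opens to 94 mm and grips with 3 to 60 N. Pads are 16 mm wide; open, the fingers measure 119 mm over their backs; the gripper's body (75 mm by 177 mm) begins 78 mm behind the grasp point.
Start: joints at [-1.234, 0.417, -0.01, 1.614, 0.005, 1.111, -0.053], TCP at [0.231, 0.581, 0.224] pointing down, gripper open.
Joint ranges: [-2.81, 2.81], [-0.39, 2.02], [-1.27, 1.25], [0.06, 2.57], [-1.19, 4.33], [0.19, 2], [-2.82, 2.82]. Speed limits (rad/s): [1.89, 1.89, 2.39, 2.39, 3.01, 3.01, 3.01].

## Interface

Orientations are given as a 3x3 rotation matrix whose columns are the frame's x, y, z axes.
In Python, from rig import robot gives the robot as it stands. Calls block until the motion is done:
- robot.move_ptp(position, orientation): joint-space move of the TCP to a pose.
- robot.move_linear(position, velocity=0.15, frame=None, threshold=None): straight line of the TCP; frame=None keeps the orientation; velocity is the mean speed in m/s. With threshold (N) it stops when the force on the tool has changed by that much, and returns True; else False.
- robot.goto_joints(angles): joint-space move.
- robot.gripper_to(opening): finger opening in m; the grip force is fixed at half the most; returns when the fingers have stopped.
- robot.pause(seconds).
- robot.ik(position, orientation): joint angles nearest the present ones, or None.
- robot.get_state(): the state.
- robot.grab_frame(name): name is "scene" or "top"; returns the picture (384x512x3 uint8, red, green, blue); there is no depth.
- robot.camera_info(name): a dict with "fx", "fy", "cx", "cy" (pixels), "dist" ([k1, k2, p1, p2, k3] as OpenCV has them; the pictures are not rectified), "rvec" (rotation vector, rad) and "tvec" (3), from world to camera coordinates, as OpenCV has them. Camera axes: x right, y down, z forward; pixel columns grow to the right and rows downward; lengths in m; the calibration is good to about 2 mm. A picture is of the moment at which its call begins. camera_info takes no time and is no camera call.
A pose or a line that the arm cannot do raises robot.PlanningError and nothing moves.
- robot.sign_off(): hands the job in; it is judged then, once.
The state is a dict: "time": time; "qpos": joint angles; "joint_vel": joint speeds; "effort": joint torques, N m; "ee_pos": TCP position; "tool_rot": TCP orientation; "force": force on the tool from outside, world axes, zero at the start; "moment": the same for the moment, N m; "opening": finger opening in m; "grasp_force": force on a finger pad.
Only numpy, scipy, OpenCV 4.12 (cv2) and the standard library are available. Lean on these libraries where they do the work, as an engineer would, in place of code of your own. Each camera call takes 0.05 s, during which the arm holds its last target. There are 200 camera calls.

## Working session

There is one attempt and no reset: what is moved stays moved. The work goes in short steps, each a Python script; the robot and the scene stay as the last script left them, time stands still between calls to the robot, and variables do not carry over. Pictures are saved under pics/ and viewed, at most 14 in all, crops included, and the job is handed in when it is done.

```bash
mkdir -p pics; ls; python3 - <<'E'
from rig import robot
import cv2
for n in("scene","top"):
    im=robot.grab_frame(n); cv2.imwrite(f"pics/{n}0.png",im[:,:,::-1]); print(n,robot.camera_info(n))
s=robot.get_state();print(s)
E
```

```text
pics
scene {'fx': 385.318920972012, 'fy': 385.318920972012, 'cx': 257.0982630990414, 'cy': 192.81213127999075, 'dist': array([-0.00777011,  0.        ,  0.        ,  0.        ,  0.        ]), 'rvec': array([ 1.92948088, -0.66591817,  0.45530678]), 'tvec': array([-0.39044074,  0.22376194,  0.89538219])}
top {'fx': 484.3580174222641, 'fy': 484.3580174222641, 'cx': 262.5237469299353, 'cy': 191.3939214313748, 'dist': array([-0.03208736,  0.        ,  0.        ,  0.        ,  0.        ]), 'rvec': array([ 2.24387726, -1.65143549,  0.36712508]), 'tvec': array([-0.14524006,  0.51843733,  1.35795225])}
{'time': 0.1, 'qpos': array([-1.23350865,  0.41788878, -0.01032065,  1.61411994,  0.00470601,
        1.1106957 , -0.05302003]), 'joint_vel': array([ 0.00162167, -0.00186273,  0.00062297, -0.00218473, -0.00084073,
        0.00055671, -0.00164333]), 'effort': array([ 1.94704800e-03, -8.52584410e+01,  6.41118977e-01, -4.26700294e+01,
       -4.86803439e-02,  1.64052931e-02, -1.09804850e-05]), 'ee_pos': array([0.23100323, 0.58039654, 0.22390116]), 'tool_rot': array([[-9.29116152e-01,  3.69787873e-01, -3.23492770e-04],
       [ 3.69788005e-01,  9.29115575e-01, -1.03876179e-03],
       [-8.35593393e-05, -1.08475410e-03, -9.99999408e-01]]), 'force': array([-0.56737596, -2.16313454, -0.83418786]), 'moment': array([-0.00139279, -0.03394816,  0.03604077]), 'grasp_force': 0.0, 'opening': 0.09394043127324263}
```

View pics/scene0.png

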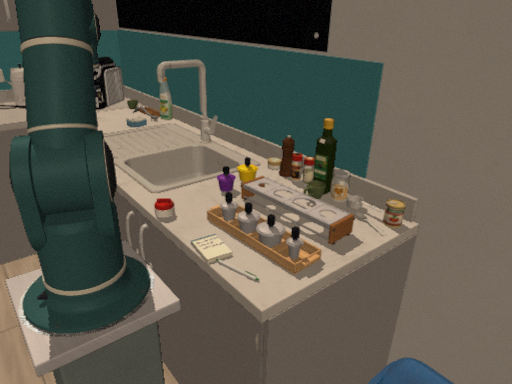

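View pics/top0.png

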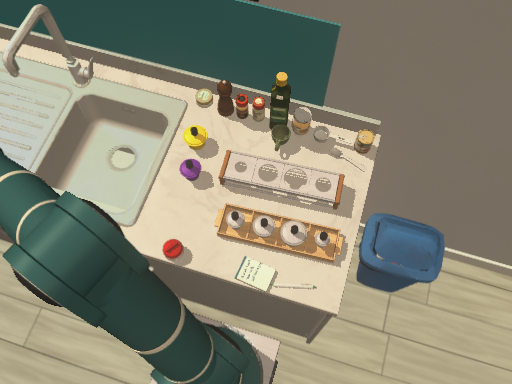

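The top view shows the crate with four steel pots at about (235,219), (263,227), (293,233) and (323,239). The stand's holes are at about (240,167), (268,173), (295,177) and (323,185). The look-alikes are yellow (196,136) and purple (190,169), both outside the crate, so I'll leave them. I'll enlarge this area to confirm sizes.

```bash
cat > h.py <<'E'
import numpy as np, cv2
from rig import robot
def ray(n,px):
    c=robot.camera_info(n);K=np.array([[c['fx'],0,c['cx']],[0,c['fy'],c['cy']],[0,0,1]])
    R=cv2.Rodrigues(c['rvec'])[0]
    u=cv2.undistortPoints(np.array(px,float).reshape(-1,1,2),K,c['dist']).reshape(-1,2)
    d=np.c_[u,np.ones(len(u))]@R
    return -R.T@c['tvec'],d
def onz(n,px,z):
    o,d=ray(n,px); return o+d*((z-o[2])/d[:,2])[:,None]
def proj(n,P):
    c=robot.camera_info(n);K=np.array([[c['fx'],0,c['cx']],[0,c['fy'],c['cy']],[0,0,1]])
    return cv2.projectPoints(np.array(P,float).reshape(-1,1,3),c['rvec'],c['tvec'],K,c['dist'])[0].reshape(-1,2)
E
python3 - <<'E'
from h import *
im=cv2.imread('pics/top0.png')
cv2.imwrite('pics/crop1.png',cv2.resize(im[140:265,205:355],None,fx=5.3,fy=4.8*5.3/4.8 if 0 else 4.8,interpolation=cv2.INTER_CUBIC)) if 0 else cv2.imwrite('pics/crop1.png',cv2.resize(im[145:262,208:352],None,fx=5,fy=5,interpolation=cv2.INTER_CUBIC))
im=cv2.imread('pics/scene0.png')
cv2.imwrite('pics/crop2.png',cv2.resize(im[165:270,200:360],None,fx=5,fy=5,interpolation=cv2.INTER_CUBIC))
print(onz('top',[(235,219),(263,227),(293,233),(323,239)],.05)); print(onz('top',[(240,167),(268,173),(295,177),(323,185)],.062))
print(onz('top',[(280,78),(172,248),(190,169)],.0))
print(ray('top',[(0,0)])[0],ray('scene',[(0,0)])[0])
E
```

```text
[[ 0.44990634  0.07657833  0.05      ]
 [ 0.45071642 -0.01382266  0.05      ]
 [ 0.45952822 -0.10717798  0.05      ]
 [ 0.46823891 -0.19976948  0.05      ]]
[[ 0.62017542  0.11602897  0.062     ]
 [ 0.62664735  0.02380026  0.062     ]
 [ 0.6389373  -0.06258546  0.062     ]
 [ 0.63849798 -0.15500529  0.062     ]]
[[1.04308999 0.10256471 0.        ]
 [0.31670554 0.24145842 0.        ]
 [0.5921797  0.28528217 0.        ]]
[-0.04117939 -0.14688406  1.45280267] [-0.15702082 -0.79191555  0.59366393]
```

View pics/crop1.png

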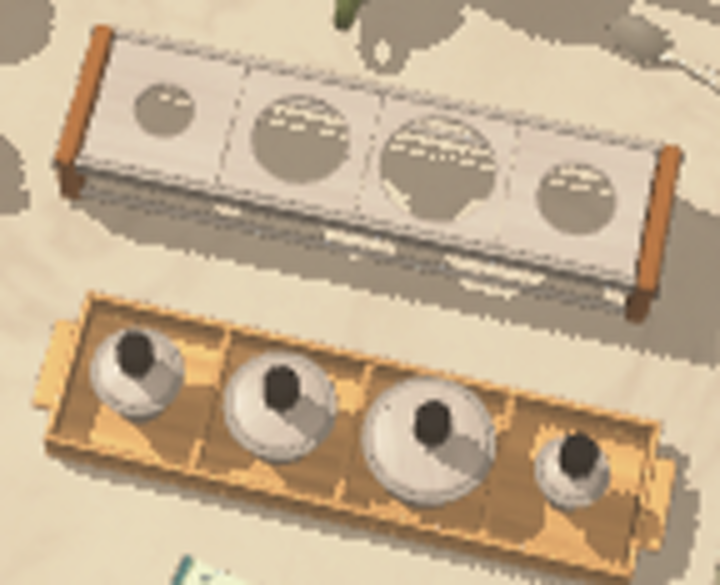

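View pics/crop2.png

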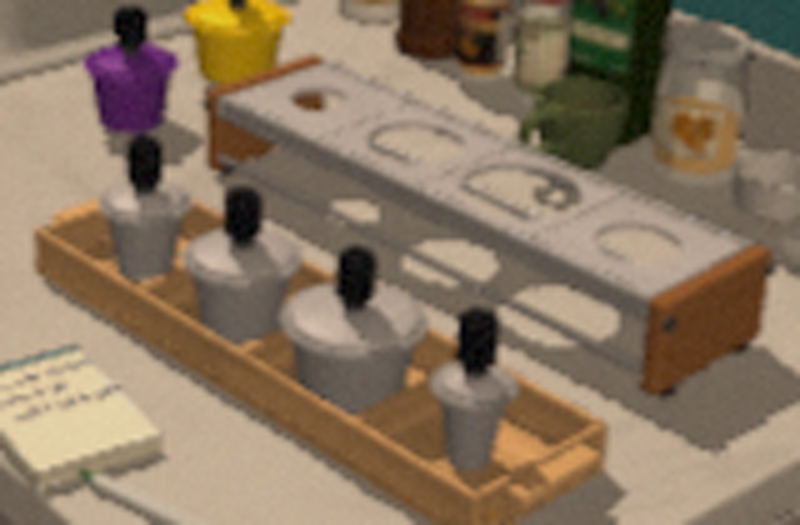

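Crop 1, left to right (+y to −y): the pots are medium, large, largest, small and the holes are small, large, largest, medium. Purple and yellow stand apart and are excluded. Next I'll measure precisely.

```bash
cat > meas.py <<'E'
from h import *
from scipy.optimize import least_squares
def circ(P,r,c0):
    f=lambda c:np.hypot(P[:,0]-c[0],P[:,1]-c[1])-r
    s=least_squares(f,c0,loss='soft_l1',f_scale=.001); return s.x,np.sqrt(np.mean(f(s.x)**2))
def edge(n,im,c0,r,z,ch=None):
    """radial edge points (strongest gradient) near circle (c0,r) in plane z"""
    g=cv2.cvtColor(im,cv2.COLOR_BGR2GRAY).astype(np.float32) if ch is None else ch.astype(np.float32)
    out=[]
    rr=np.arange(r-.009,r+.009,.0005)
    for a in np.arange(0,2*np.pi,np.pi/24):
        P=np.c_[c0[0]+rr*np.cos(a),c0[1]+rr*np.sin(a),np.full(len(rr),z)]
        q=proj(n,P).astype(np.float32)
        v=cv2.remap(g,q[None,:,0],q[None,:,1],cv2.INTER_LINEAR).ravel()
        d=np.gradient(cv2.GaussianBlur(v[None],(0,0),2).ravel())
        out.append((d,a,rr))
    return out
def fit(n,im,c0,r,z,sign,ch=None,it=4):
    c=np.array(c0[:2],float)
    for _ in range(it):
        P=[]
        for d,a,rr in edge(n,im,c,r,z,ch):
            k=np.argmax(sign*d)
            if 2<k<len(rr)-3: P.append((c[0]+rr[k]*np.cos(a),c[1]+rr[k]*np.sin(a)))
        P=np.array(P); c,res=circ(P,r,c)
    return c,res,len(P)
E
python3 - <<'E'
from meas import *
T=cv2.imread('pics/top0.png');S=cv2.imread('pics/scene0.png')
R=dict(small=.019,medium=.025,large=.031,largest=.037)
H0=[('small',(.620,.116)),('large',(.6266,.0238)),('largest',(.636,-.0626)),('medium',(.6385,-.155))]
C=[];tr={}
for n,im in(('top',T),('scene',S)):
    L=[]
    for k,c in H0:
        x=fit(n,im,c,R[k],.062,1); L.append(x[0]); print(n,k,x[0].round(4),round(x[1],4),x[2])
    L=np.array(L); m=L.mean(0);u=np.linalg.svd(L-m)[2][0]; u*=np.sign(u[1]); print(' mean',m,'dir',u,'t',((L-m)@u).round(4))
F=dict(small=.0235,medium=.0295,large=.0355,largest=.0415)
P0=[('medium',(.450,.0766)),('large',(.4507,-.0138)),('largest',(.4595,-.107)),('small',(.468,-.1998))]
from itertools import product
sat=cv2.cvtColor(T,cv2.COLOR_BGR2HSV)[:,:,1]
bl={}
for n,im in(('top',T),('scene',S)):
    m=(im.max(2)<60).astype(np.uint8); nn,lab,st,ce=cv2.connectedComponentsWithStats(m)
    bl[n]=(st,ce)
def tri(p,q):
    o1,d1=ray('top',[p]);o2,d2=ray('scene',[q]);A=np.c_[d1[0],-d2[0]];s=np.linalg.lstsq(A,o2-o1,rcond=None)[0]
    a=o1+s[0]*d1[0];b=o2+s[1]*d2[0];return (a+b)/2,np.linalg.norm(a-b)
for k,c in P0:
    x=fit('top',T,c,F[k],.052,1,sat)
    g=[]
    for n in bl:
        e=proj(n,[(x[0][0],x[0][1],.083)])[0];st,ce=bl[n]
        i=np.argmin(np.hypot(*(ce-e).T)+1e3*(st[:,4]<15)); g.append(ce[i]); print('   ',n,e.round(1),ce[i].round(1),st[i])
    p,gap=tri(*g); print(k,x[0].round(4),round(x[1],4),x[2],'tri',p.round(4),round(gap,4))
E
```

```text
top small [0.6221 0.1153] 0.0007 48
top large [0.6286 0.0258] 0.0017 48
top largest [ 0.6364 -0.0641] 0.0025 48
top medium [ 0.6402 -0.1538] 0.0027 48
 mean [ 0.63180958 -0.01921007] dir [-0.06925695  0.99759885] t [ 0.1348  0.0451 -0.0451 -0.1349]
scene small [0.6232 0.1162] 0.0028 48
scene large [0.6295 0.0289] 0.0029 44
scene largest [ 0.635  -0.0619] 0.0032 48
scene medium [ 0.6422 -0.1507] 0.0029 47
 mean [ 0.63250055 -0.01686065] dir [-0.06997735  0.99754858] t [ 0.1334  0.0459 -0.0451 -0.1342]
    top [234.5 215.4] [258.6 189.2] [     0      0    512    384 191269]
    scene [228.4 196. ] [228.4 197. ] [226 192   6  11  58]
medium [0.4491 0.0764] 0.0011 48 tri [0.4934 0.0508 0.0986] 0.1086
    top [263.7 222.1] [258.6 189.2] [     0      0    512    384 191269]
    scene [248.1 206.5] [248.  207.6] [245 203   7  11  66]
large [ 0.4548 -0.0142] 0.001 48 tri [0.5444 0.0523 0.0356] 0.0628
    top [294.  229.1] [258.6 189.2] [     0      0    512    384 191269]
    scene [270.7 218.6] [270.9 220. ] [268 214   7  13  73]
largest [ 0.4604 -0.1076] 0.0008 48 tri [ 0.6061  0.0501 -0.0406] 0.0038
    top [323.2 235.5] [367.9 266.6] [360 260  19  12  34]
    scene [295.2 231.4] [294.9 232.8] [291 227   8  13  84]
small [ 0.467  -0.1964] 0.0009 48 tri [ 0.3633 -0.3191  0.1828] 0.038
```

Both plane fits agree with the given sizes: hole pitch is 90.0 mm (135/45/−45/−135) and pot spacing about 92 mm. I'll pick the small pot first.

```bash
cat > ops.py <<'E'
from h import *
u=np.array([-.0693,.9976]); u/=np.linalg.norm(u); m=np.array([.6318,-.0192])
HOLE={k:m+u*t for k,t in dict(small=.135,large=.045,largest=-.045,medium=-.135).items()}
POT=dict(medium=(.4491,.0764),large=(.4548,-.0142),largest=(.4604,-.1076),small=(.4670,-.1964))
y=np.array([*u,0]);z=np.array([0,0,-1.]);Rt=np.c_[np.cross(y,z),y,z]
UP=.205
def st(t):
    s=robot.get_state();print(t,round(s['time'],2),'p',s['ee_pos'].round(4),'F',s['force'].round(1),'M',s['moment'].round(2),'o',round(s['opening'],4),'g',round(s['grasp_force'],1),flush=True);return s
def lin(p,z,v=.15,th=None): return robot.move_linear([p[0],p[1],z],velocity=v,threshold=th)
def pick(k):
    p=POT[k]; robot.gripper_to(.06)
    robot.move_ptp([*p,.18],Rt); hit=lin(p,.084,.12,8); s=st('at '+k); print('hit',hit)
    robot.gripper_to(0); s=st('grip'); return s
def lift(k): lin(POT[k],UP,.15); return st('lift')
E
python3 - <<'E'
from ops import *
for k in POT:
    for p,zz in((POT[k],.084),(HOLE[k],.096),(HOLE[k],UP)):
        q=robot.ik([*p,zz],Rt); print(k,zz,None if q is None else q.round(2))
pick('small'); lift('small')
cv2.imwrite('pics/s1.png',robot.grab_frame('scene')[:,:,::-1]);cv2.imwrite('pics/t1.png',robot.grab_frame('top')[:,:,::-1])
a=cv2.imread('pics/s1.png');b=cv2.imread('pics/t1.png')
cv2.imwrite('pics/v1.png',np.hstack([cv2.resize(a[130:290,200:360],(400,400)),cv2.resize(b[130:290,200:360],(400,400))]))
E
```

```text
medium 0.084 [-0.46  0.33  0.26  2.15 -0.14  0.68  1.53]
medium 0.096 [-0.17  0.67  0.52  1.64 -0.39  0.94  2.13]
medium 0.205 [-0.28  0.58  0.69  1.56 -0.39  1.14  2.13]
large 0.084 [-0.4   0.35  0.43  2.15 -0.23  0.68  1.82]
large 0.096 [-0.27  0.58  0.25  1.71 -0.17  0.87  1.69]
large 0.205 [-0.34  0.46  0.33  1.63 -0.16  1.08  1.68]
largest 0.084 [-0.31  0.4   0.56  2.11 -0.32  0.71  2.11]
largest 0.096 [-0.21  0.61  0.37  1.69 -0.27  0.89  1.9 ]
largest 0.205 [-0.3   0.5   0.48  1.61 -0.25  1.1   1.89]
small 0.084 [-0.19  0.48  0.65  2.04 -0.41  0.76  2.35]
small 0.096 [-0.36  0.58  0.18  1.7  -0.13  0.88  1.51]
small 0.205 [-0.41  0.46  0.24  1.62 -0.12  1.08  1.5 ]
at small 4.61 p [ 0.4673 -0.1966  0.0846] F [ 0.6 -0.  -0. ] M [ 0.04 -0.01  0.01] o 0.06 g 0.0
hit False
grip 5.3 p [ 0.4671 -0.1964  0.084 ] F [0.8 0.2 1.5] M [0.11 0.04 0.  ] o 0.021 g 30.0
lift 6.26 p [ 0.4667 -0.1961  0.2043] F [ 0.3 -0.4 -1.9] M [ 0.05 -0.01  0.02] o 0.0211 g 30.0
```

View pics/v1.png

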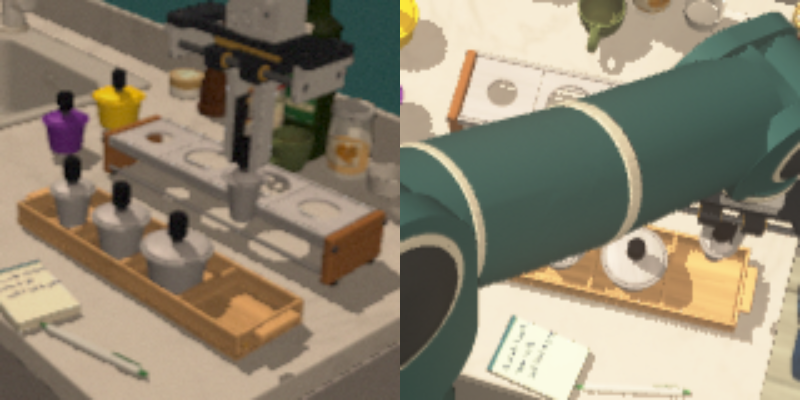

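The small pot is held and upright at about (240,190) in the left pane, and its cell is empty. Now placing it.

```bash
cat >> ops.py <<'E'
def place(k,off=(0,0)):
    h=HOLE[k]+off; robot.move_ptp([*h,UP],Rt); lin(h,.130,.12); s0=st('above')
    hit=lin(h,.104,.05,4); s=st(f'low hit={hit}')
    if not hit:
        hit=lin(h,.0965,.03,4); s=st(f'seat hit={hit}')
    print('dF',(s['force']-s0['force']).round(1),'dM',(s['moment']-s0['moment']).round(2)); return s
def release(k):
    robot.gripper_to(.05); st('open'); p=robot.get_state()['ee_pos']; lin(p,.20,.15)
E
python3 - <<'E'
from ops import *
place('small')
cv2.imwrite('pics/s2.png',robot.grab_frame('scene')[:,:,::-1])
a=cv2.imread('pics/s2.png');cv2.imwrite('pics/v2.png',cv2.resize(a[140:240,200:330],None,fx=5,fy=5,interpolation=cv2.INTER_CUBIC))
E
```

```text
above 8.44 p [0.6228 0.1153 0.1307] F [-0.4 -0.3 -0.8] M [ 0.02 -0.   -0.03] o 0.021 g 30.0
low hit=False 9.11 p [0.6225 0.1154 0.104 ] F [ 0.4 -0.2 -1.6] M [ 0.03  0.05 -0.03] o 0.0214 g 30.0
seat hit=True 9.44 p [0.6225 0.1156 0.096 ] F [-1.  -0.5  6.7] M [ 0.01  0.18 -0.04] o 0.0208 g 30.0
dF [-0.7 -0.1  7.5] dM [-0.01  0.18 -0.01]
```

View pics/v2.png

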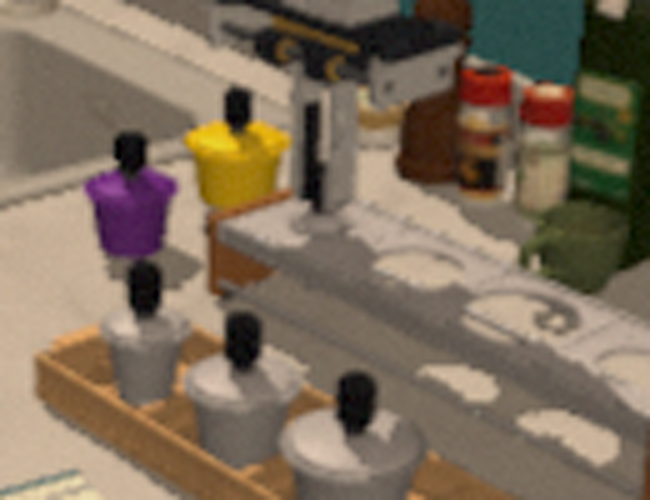

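The pot seated flat at exactly the expected height (TCP 0.096), with its rim on the plate at about (320,220). I'll release it and do the medium pot.

```bash
python3 - <<'E'
from ops import *
release('small')
pick('medium'); lift('medium'); place('medium')
cv2.imwrite('pics/s3.png',robot.grab_frame('scene')[:,:,::-1])
a=cv2.imread('pics/s3.png');cv2.imwrite('pics/v3.png',cv2.resize(a[145:265,210:370],None,fx=5,fy=5,interpolation=cv2.INTER_CUBIC))
E
```

```text
open 10.13 p [0.6221 0.1156 0.0955] F [ 0.3 -0.2 -0.5] M [ 0.03 -0.02 -0.02] o 0.0498 g 0.0
at medium 13.07 p [0.4495 0.0763 0.0844] F [0.2 0.6 0.2] M [ 0.01  0.02 -0.  ] o 0.0601 g 0.0
hit False
grip 13.77 p [0.4491 0.0764 0.084 ] F [-0.   0.4  0.8] M [ 0.03  0.03 -0.01] o 0.0212 g 30.0
lift 14.72 p [0.4487 0.0764 0.2043] F [-0.1 -0.5 -0.4] M [ 0.01 -0.   -0.04] o 0.0208 g 30.0
above 16.65 p [ 0.6415 -0.154   0.1307] F [ 0.7 -0.3 -1. ] M [-0.03  0.06 -0.01] o 0.0214 g 30.0
low hit=False 17.32 p [ 0.6412 -0.154   0.104 ] F [ 0.   1.2 -0.9] M [ 0.06 -0.03 -0.04] o 0.0209 g 30.0
seat hit=True 17.64 p [ 0.6412 -0.1537  0.096 ] F [-0.7  1.4  6.2] M [0.15 0.08 0.02] o 0.021 g 30.0
dF [-1.4  1.7  7.2] dM [0.18 0.02 0.04]
```

View pics/v3.png

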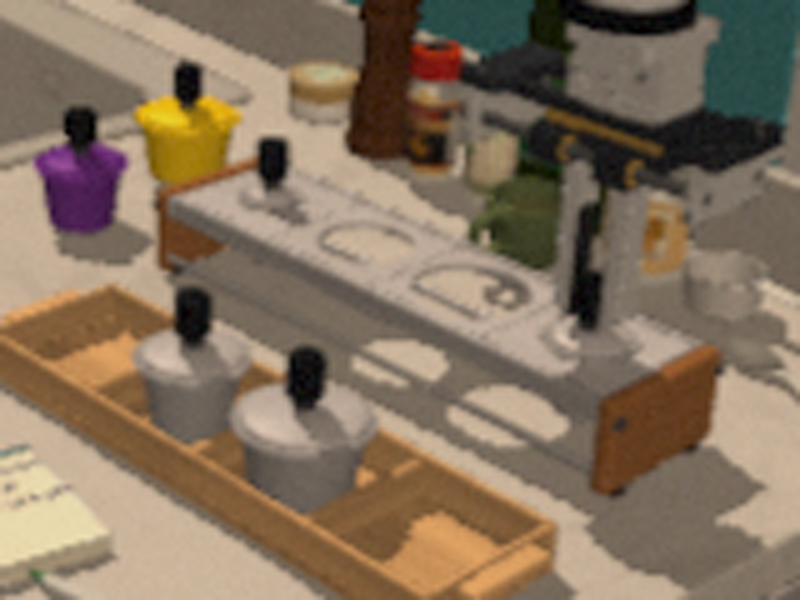

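The small pot hangs upright at (270,190) and the medium is seated at (590,335). I'll do the remaining two, with a stop if either isn't seated.

```bash
python3 - <<'E'
from ops import *
release('medium')
for k in('large','largest'):
    pick(k)
    s=lift(k); assert s['opening']>.018
    s=place(k); assert s['ee_pos'][2]<.0972 and np.hypot(*s['force'][:2])<5, 'not seated'
    release(k)
lin(robot.get_state()['ee_pos'],.25)
robot.goto_joints([-1.234,.417,-.01,1.614,.005,1.111,-.053]); st('end')
a=robot.grab_frame('scene')[:,:,::-1];b=robot.grab_frame('top')[:,:,::-1]
cv2.imwrite('pics/s4.png',a);cv2.imwrite('pics/t4.png',b)
cv2.imwrite('pics/v4.png',np.hstack([cv2.resize(a[140:290,200:360],(400,375)),cv2.resize(b[120:270,200:360],(400,375))]))
E
```

```text
open 18.33 p [ 0.6407 -0.1536  0.0956] F [-0.  -1.  -0.1] M [ 0.    0.01 -0.05] o 0.0497 g 0.0
at large 21.48 p [ 0.4552 -0.0144  0.0845] F [ 0.2 -0.4  0.6] M [ 0.06 -0.03  0.05] o 0.0599 g 0.0
hit False
grip 22.16 p [ 0.4548 -0.0142  0.084 ] F [-0.5  0.7  0. ] M [ 0.17 -0.04 -0.03] o 0.0212 g 30.0
lift 23.12 p [ 0.4544 -0.0141  0.2044] F [-0.4 -0.2 -2.9] M [-0.   -0.06  0.01] o 0.0212 g 30.0
above 24.63 p [0.629  0.0256 0.1307] F [-0.   0.4 -2.2] M [ 0.05 -0.05  0.04] o 0.021 g 30.0
low hit=False 25.3 p [0.6288 0.0255 0.1041] F [ 0.7 -0.2 -0.9] M [ 0.02 -0.03  0.01] o 0.0213 g 30.0
seat hit=True 25.63 p [0.6287 0.0259 0.0959] F [-2.   0.5  6.9] M [-0.04  0.17 -0.02] o 0.0214 g 30.0
dF [-2.   0.1  9.1] dM [-0.09  0.22 -0.06]
open 26.27 p [0.6282 0.026  0.0954] F [0.1 0.2 0.8] M [0.02 0.03 0.02] o 0.0502 g 0.0
at largest 29.34 p [ 0.4607 -0.1077  0.0844] F [-0.4  0.3  0.5] M [ 0.04 -0.06  0.03] o 0.0602 g 0.0
hit False
grip 30.03 p [ 0.4604 -0.1075  0.084 ] F [-0.4  0.6  0.2] M [ 0.26 -0.03  0.02] o 0.0215 g 30.0
lift 30.99 p [ 0.46   -0.1074  0.2044] F [-0.  -1.  -2.4] M [0.03 0.01 0.03] o 0.0212 g 30.0
above 32.52 p [ 0.6352 -0.0643  0.1307] F [ 0.2  0.1 -2.1] M [ 0.04 -0.02  0.01] o 0.0214 g 30.0
low hit=False 33.18 p [ 0.635  -0.0642  0.1041] F [ 0.  -0.3 -3. ] M [-0.01 -0.01  0.03] o 0.0213 g 30.0
seat hit=True 33.52 p [ 0.6349 -0.0639  0.0959] F [-1.1  1.3  5.6] M [0.12 0.23 0.02] o 0.0214 g 30.0
dF [-1.3  1.2  7.7] dM [0.08 0.24 0.01]
open 34.16 p [ 0.6344 -0.0638  0.0954] F [-0.8 -0.4  1.1] M [ 0.06 -0.01  0.03] o 0.0499 g 0.0
end 38.17 p [0.2318 0.5801 0.2244] F [0.1 0.6 0.6] M [-0.03  0.02  0.04] o 0.0497 g 0.0
```

View pics/v4.png

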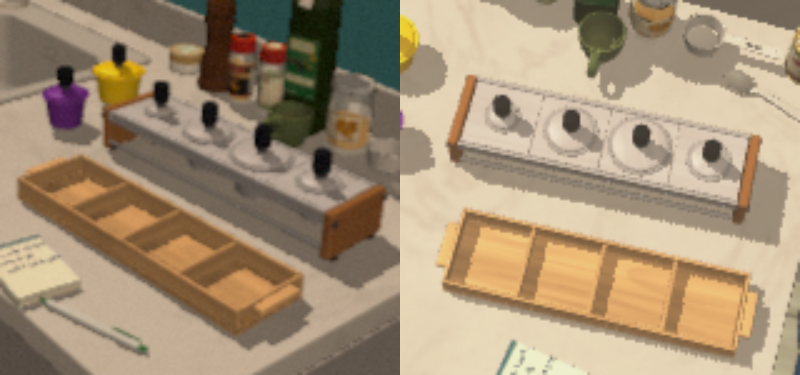

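All four pots hang upright and flat in their holes (knobs at (162,95), (209,115), (263,138) and (322,162) in the left pane). The crate is empty and the cup has not moved.

```bash
python3 -c "
from rig import robot
print(robot.sign_off())"
```

```text
the job is handed in; nothing more can be done
None
```

I moved all four pots from the crate to the serving stand, each hung upright with its rim flat in the hole for its size, and handed the job in at about 38 s of the 96 s allowed; I didn't touch the cup, the timer or the look-alikes.

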